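Free the stuck core at the waffle station

TASK

Slide the flat crumb tray by its upright tab into the slot at the foot of the moulding station until it is fully home against its stop. Then take the stuck core by its wooden grip, rock it to one side and the other until both of the stiff cheeks are pushed back and it comes free, lift it out and hold it upright over its socket, just clear of the station's top by a few centimetres. Finish while still holding it there, with the tray home and the other things on the counter left alone.

Things in the scene. Friction and masses are not known exactly. Their poses are not given: they have to be found in the camera images.
- station: Fixed stainless moulding station, 110 mm deep (x), 170 wide (y), 64.5 high; origin: centre of its underside, on the table. x points from its front face (the side nearest the robot, at x = -55 mm) to its back, y to its left, z up. The socket with the stuck core is in the middle of its top, the tray slot low in its front.
- slot_mouth (a point): Centre of the tray slot's mouth in the station's front face, at x = -55, y = 0 of the station, on the table; axes as the station's. The slot runs along +x: floor is the table, 123 mm wide, 11 high, 75 deep to a solid stop. Two low flared guides (12 mm high) in front of it narrow from about 144 mm apart, 31 mm ahead of the mouth, to the slot's width.
- socket (a point): Centre of the socket mouth on the station's flat top, 64.5 mm above the table; axes as the station's. The socket is a pocket 43 mm long in x; its solid floor is 46.5 mm below this point and its lowest 6 mm is a fixed groove 13 mm wide in y. Above that its two sides in y are the movable cheeks.
- core_grip (a point): The stuck core, loose, 0.17 to 0.35 kg, standing in the socket: centre of its wooden grip, 30 (x) x 24 (y) x 44 mm high; when seated its axes are the station's and the grip's underside is 11 mm above the station's top. Below: a stem 11 mm thick in y, 22 long in x, then a shoulder 26 wide in y, 40 long in x (top 43.5 mm below this point, 10 high) trapped under both cheeks' lips.
- core_foot (a point): Centre of the flat underside of the core's foot, 80 mm below the centre of its grip, at rest on the socket floor; axes as the core's. The foot is 11 mm thick in y, 40 long in x and 26 high, up to the shoulder; the core is rocked in y about it.
- cheek_left (a joint): How far (m) the socket's +y cheek is pushed outwards: 0 tight to 0.007 fully out; starts at 0 to 0.001. A springless dark steel slide, stiff: some 6 N moves it, it stays where left. At 0 its lip (6 mm thick, flush with the top) reaches 5 mm over the core's shoulder and its face is 0.5 mm off it: clear of an upright core from 0.005. Tilting the core's top 0.25 rad to +y pushes it 6 mm or so.
- cheek_right (a joint): The same for the cheek on the socket's -y side, pushed outwards to -y by tilting the core's top to -y.
- tray_grip (a point): Loose crumb tray lying on the table, a flat slab 120 x 120 x 6 mm, 0.3 kg, with an upright tab to hold it by, 36 long (x), 12 thick (y), 40 high on the slab. This is the tab's centre, 26 mm above the tray's underside; x points to the leading edge, 100 mm ahead (rear edge 20 behind). Home at the stop it is 25 mm in front of the station's front face (station x = -80, y = 0).
- bottle_a: Bystander: clear bottle, 66 mm across, 220 high; origin at the centre of its underside.
- bottle_b: Bystander: a second such bottle.
- cone: Bystander: wafer cone standing on its 60 mm mouth, 117 high; origin under its centre.
- sugar_tin: Bystander: white tin with a steel cap, 56 mm across, 75 high, close to the station's right (-y) side; origin under its centre.
- brush: Bystander: wooden brush lying flat; origin near its middle.
- bowl: Bystander: white bowl, 110 mm across, 50 high; origin under its centre.
- spatula: Bystander: spatula lying flat; origin near its middle.
There are look-alikes about, which are no part of the job. What is shaped like the part that bears tray_grip but yellow is not meant. What is shaped like the part that bears core_grip but orange is not meant.

How it is judged:
On the way, in this order (a step that is already met when the one before it is completed fails the run):
1. the crumb tray is fully home in the slot (x of tray_grip in the frame of station between -0.085 and -0.075 m and y of tray_grip in the frame of station between -0.005 and 0.005 m and angle between tray_grip's own z axis and vertical below 0.06 rad and angle between the x axis of tray_grip and the x axis of station, either way round below 0.08 rad), for 0.2 s.
2. both cheeks pushed back by rocking, the core still in its socket (value of joint each of cheek_left, cheek_right above 0.0035 m and z of core_foot in the frame of socket below -0.015 m), for 0.1 s.
At the end, for the whole second after the job is handed in: The core is held in the fingers, still, upright within 15 degrees, its foot 4 to 80 mm above the station's top and within 50 mm of the socket's centre horizontally, touching nothing of the station; the tray lies flat in the slot within 5 mm of its home position (all of step 1 and z of core_foot in the frame of socket between 0.004 and 0.08 m and horizontal distance between core_foot and socket below 0.05 m and angle between core_grip's own z axis and vertical below 0.26 rad and contact force between core and the fingers above 1 N and contact force between core and station below 0.1 N and linear speed of core below 0.04 m/s); the arm keeps its last pose, push and grip.
It fails at once if a bystander was moved by more than 3 cm (distance of any of bottle_a, bottle_b, cone, sugar_tin, brush, bowl, spatula from where it was at the start of the episode above 0.03 m).
It also fails if it takes over 64 s, if anything falls off the work surface, if the arm or the gripper's body presses on something with over 40 N, if the wrist force passes 120 N, or if a joint passes its speed limit or range.

ROBOT

A 6-joint arm with a two-finger parallel gripper is mounted at the origin on the work surface. World frame = base frame: x ahead of the robot, y to its left, z up, the work surface at z = 0. Lengths are in m, angles in rad, forces in N, time in s.
With the tool pointing down it reaches from about 0.35 to 0.725 m from the base axis. Payload 6 kg.
Tool frame: the origin (TCP) lies on the mounting face of the last link; the fingertips stand 173 mm ahead of it and the grasp point (between the pads) lies 155 mm ahead of it (robot.hold_point_z is the z of the grasp point in the tool frame, in m); z points along the fingers, y is the line along which they close (so a half turn about z gives the same grasp; the last joint's range is limited). The gripper opens to 85 mm and grips with 20 to 120 N. Pads are 22 mm wide; open, the fingers measure 114 mm over their backs; the gripper's body (76 mm by 85 mm) begins 54 mm behind the grasp point. The pads swing forward as they close: fully open they stand 13 mm farther back than shut.
Start: joints at [-0.831, 0.04, 0.085, 0, -1.615, -0.334], TCP at [0.237, -0.551, 0.405] pointing down, gripper open.
Joint ranges: [-2.56, 2.56], [-1.29, 2.01], [-1.08, 1.49], [-3.29, 1.98], [-2.81, -0.18], [-2.99, 2.99]. Speed limits (rad/s): [2.57, 2.57, 3.01, 3.14, 3.14, 3.14].

INTERFACE

Orientations are given as [roll, pitch, yaw] about the fixed x, y, z axes, in that order (R = Rz(yaw) Ry(pitch) Rx(roll)).
In Python, from rig import robot, eyes gives the robot as it stands. The module is installed in compiled form; this text tells all that it offers.
- The arm moves only by the tool step_arm, never from a script. Its argument "moves" is a list of rows, each a list of 6 numbers: the shift along the world's x, y, z in units of 0.2 m (1.0 is 0.2 m), then the turn, a rotation vector about the world's x, y, z in units of 180 degrees (1.0 is 180 degrees). In form: [[tx, ty, tz, ax, ay, az], ...]. A call has 1 to 5 rows; each row shifts and turns the commanded pose from where the row before left it; what a row does not reach is not made up. A row lasts 1/8 s, in which the tool goes at most 62.5 mm and 10.7 degrees, less where a joint would pass 70% of its speed; a pose out of reach is approached as far as the arm can. A call with a number of a shift or a turn outside -1 to 1 is refused whole. A call with a gripper value outside its range is refused whole. "grip" is the gripper command: -1 is fully open, 1 is shut, values between are in proportion, set as the call begins (left out, the last holds). The fingers move at their own pace and stop on an object; "force" is the grip in N (left out, the last holds). Time passes only in rows, so rows that do not move let the fingers close. It gives the time, the measured TCP pose, the force, the opening and the grip force at its end, in the units of the state.
- robot.get_obs(): the state, without advancing time (a new reading comes with each control period).
- eyes.get_image(name): name is "scene" or "top"; returns a dict with "image" (480x640x3 uint8, blue, green, red), "intrinsics" (3x3 intrinsics, pixels), "position" and "attitude" of the camera in the world. Camera axes: x right, y up, looking along -z (the intrinsics and any distortion apply to the point x, -y, -z); pixel columns grow to the right and rows downward; lengths in m; the calibration is good to about 2 mm. A picture is of the moment at which its call begins. There is no depth.
- robot.job_done(): hands the job in; it is judged then, once.
The state is a dict: "time": time; "joint_pos": joint angles; "joint_velocities": joint speeds; "tau": joint torques, N m; "tcp_pos": TCP position; "ee_rot": TCP orientation; "ft_force": force on the tool from outside, world axes, zero at the start; "wrist_torque": the same for the moment, N m; "finger_gap": finger opening in m; "gripper_force": force on a finger pad.
Only numpy, scipy, OpenCV 4.12 (cv2) and the standard library are available. Lean on these libraries where they do the work, as an engineer would, in place of code of your own. Each camera call takes 0.05 s, during which the arm holds its last target. There are 200 camera calls.

## Working session

There is one attempt and no reset: what is moved stays moved. The work goes in short steps, Python scripts to look and compute and a tool call to move; the robot and the scene stay as the last step left them, time stands still between calls to the robot, and variables do not carry over. Pictures are saved under pics/ and viewed, at most 10 in all, crops included, and the job is handed in when it is done.

Besides the shell and the picture viewer there is one more tool, called as name(argument=value, ...), one argument or row to a line, values as JSON. step_arm: Moves the arm, as the interface text tells. Its arguments: {"type":"object","properties":{"moves":{"type":"array","items":{"type":"array","items":{"type":"number","minimum":-1,"maximum":1}}},"grip":{"type":"number"},"force":{"type":"number"}},"required":["moves"]}

```bash
mkdir -p pics
cat > h.py <<'E'
import numpy as np, cv2
from scipy.spatial.transform import Rotation as R
from rig import robot, eyes
def grab(n, f=None):
    d=eyes.get_image(n)
    if f: cv2.imwrite('pics/'+f,d['image'])
    return d
def rot(d):
    a=np.array(d['attitude'],float)
    if a.shape==(3,3): return a
    return R.from_euler('xyz',a).as_matrix() if a.size==3 else R.from_quat(a).as_matrix()
def ray(d,u,v):
    K=np.array(d['intrinsics']); p=np.linalg.solve(K,[u,v,1.]); 
    return rot(d)@np.array([p[0],-p[1],-p[2]])
def onz(d,u,v,z):
    r=ray(d,u,v); c=np.array(d['position']); return c+r*(z-c[2])/r[2]
def proj(d,P):
    p=rot(d).T@(np.array(P)-d['position']); q=np.array(d['intrinsics'])@[p[0],-p[1],-p[2]]; return q[:2]/q[2]
E
python3 - <<'E'
from h import *
for n in('scene','top'):
    d=grab(n,n+'1.png'); print({k:v for k,v in d.items() if k!='image'})
print(robot.get_obs(), robot.hold_point_z)
E
```

```text
{'intrinsics': array([[600.89504443,   0.        , 319.83630411],
       [  0.        , 600.89504443, 237.71469636],
       [  0.        ,   0.        ,   1.        ]]), 'position': array([1.01326371, 0.7801999 , 1.00074737]), 'attitude': array([ 0.79259931, -0.02015761,  2.6070911 ])}
{'intrinsics': array([[544.29736921,   0.        , 321.47815625],
       [  0.        , 544.29736921, 237.49424403],
       [  0.        ,   0.        ,   1.        ]]), 'position': array([ 0.31654454, -0.02522383,  1.36582494]), 'attitude': array([ 1.74132924e-01,  6.88297829e-04, -1.59806948e+00])}
{'time': 0.1, 'joint_pos': array([-8.31296970e-01,  4.07553312e-02,  8.38979886e-02, -4.38188243e-04,
       -1.61550650e+00, -3.33692122e-01]), 'joint_velocities': array([ 0.00074623,  0.00145015,  0.00261985,  0.00023649,  0.00129863,
       -0.00117752]), 'tau': array([-5.37429733e-03, -3.69347298e+01,  3.48278975e+01,  6.95170641e+00,
       -4.54751818e-03,  3.06323909e-05]), 'tcp_pos': array([ 0.23693323, -0.55121203,  0.40376362]), 'ee_rot': array([ 3.13996822e+00, -9.97799195e-05, -2.73576610e+00]), 'ft_force': array([-0.54801126, -0.13343594, -0.20180535]), 'wrist_torque': array([ 0.00577575,  0.01382052, -0.004003  ]), 'gripper_force': 0.0, 'finger_gap': 0.08524060125959466} 0.1547
```

View pics/scene1.png

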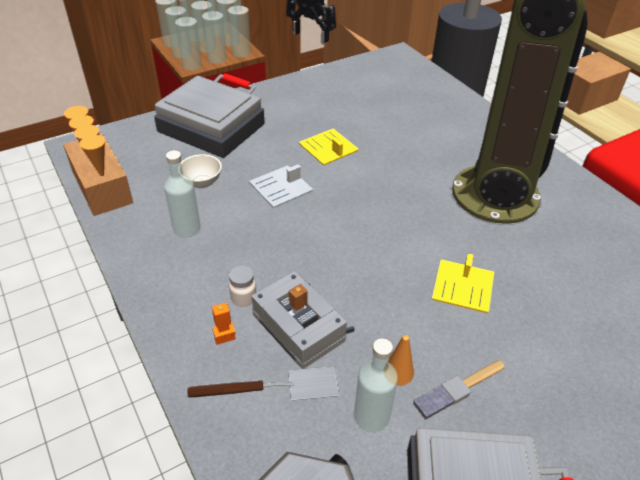

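View pics/top1.png

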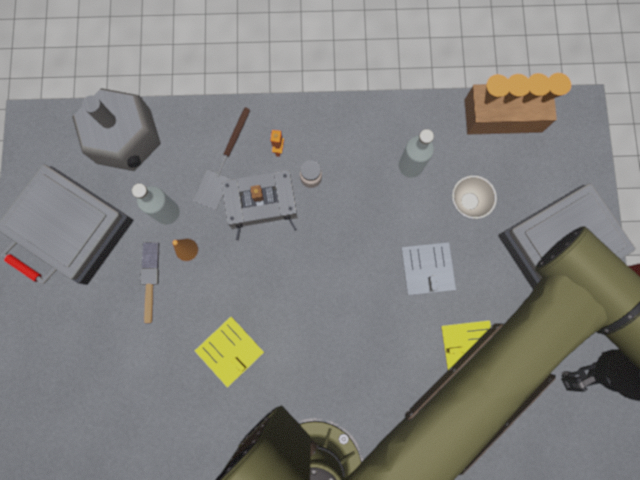

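Scene: station around (300,317), grey tray (281,185), tin (241,286), orange decoy (223,323). Top: station (260,198), tray (429,269), core grip (257,192). I'll zoom in next.

Run:
```python
from h import *
a=cv2.imread('pics/top1.png');b=cv2.imread('pics/scene1.png')
def c(i,u,v,w=100,h=75): return cv2.resize(i[v:v+h,u:u+w],(400,300),interpolation=cv2.INTER_CUBIC)
m=np.vstack([np.hstack([c(a,212,162),c(a,380,232)]),np.hstack([cv2.resize(b[262:367,230:370],(400,300),interpolation=cv2.INTER_CUBIC),c(b,232,150)])])
cv2.imwrite('pics/m.png',m)
```

```text
(no output)
```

View pics/m.png

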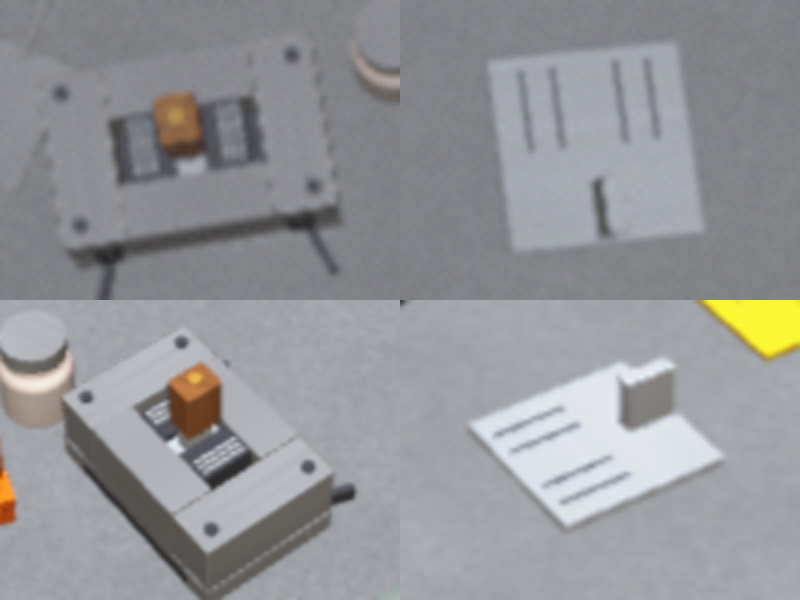

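Run:
```python
from h import *
from scipy.optimize import least_squares
T=grab('top');S=grab('scene')
def px(p,cx,cy,u,v,s): return [(p[0]-cx+.5)*s+u-.5,(p[1]-cy+.5)*s+v-.5]
def fit(obs,x0):
    def f(x):
        r=[]
        for d,L,uv in obs:
            P=R.from_euler('z',x[2]).apply(np.array(L)); P=P+[x[0],x[1],0]
            r+=list(proj(d,P)-uv)
        return r
    s=least_squares(f,x0,loss='soft_l1'); print(s.x.round(4),np.round(s.fun,1)); return s.x
h=.0645
C=[(.055,.085,h),(.055,-.085,h),(-.055,-.085,h),(-.055,.085,h)]
tp=[(45,80),(310,40),(338,207),(72,250)]
sp=[(210,553),(330,470),(183,328),(64,400)]
# scene camera looks toward robot: back-left.. resolve order by projection
ini=[T['position'][0]+.2,.13,0.1]
to=[(T,c,px(p,0,0,212,162,.25)) for c,p in zip(C,tp)]
a=fit(to,ini)
for c in C:
    print(proj(S,np.r_[R.from_euler('z',a[2]).apply(c)+[a[0],a[1],0]]).round(1))
print([np.round(px(p,0,300,230,262,.35),1) for p in sp])
t=.006
D=[(.1,.06,t),(.1,-.06,t),(-.02,-.06,t),(-.02,.06,t)]
q=[(489,60),(676,42),(704,231),(513,251)]
b=fit([(T,c,px(p,400,0,380,232,.25)) for c,p in zip(D,q)],[.4,-.25,.1])
for c in D: print(proj(S,R.from_euler('z',b[2]).apply(c)+[b[0],b[1],0]).round(1))
print([np.round(px(p,400,300,232,150,.25),1) for p in [(469,425),(625,363),(722,459),(567,528)]])
for n,u,v in [('tin',310,173),('cone',187,250),('bottleb base',152,200),('bowl',474,197),('bottlea',420,150)]: print(n,onz(T,u,v,.05).round(3))
```

```text
[0.6495 0.1193 0.1352] [-0.7 -0.1  1.1 -0.8  0.9  0.2 -1.5  0.5]
[302.2 349. ]
[251.4 293.5]
[295.1 269.1]
[347.2 320.3]
[array([303.2, 350.2]), array([345.2, 321.2]), array([293.7, 271.5]), array([252.1, 296.7])]
[ 0.4308 -0.3003  0.0739] [-0.1  0.2  0.2 -0.  -0.  -0.  -0.  -0.2]
[272.8 205.8]
[248.5 180.3]
[287.4 164.6]
[312.6 188.6]
[array([248.9, 180.9]), array([287.9, 165.4]), array([312.1, 189.4]), array([273.4, 206.6])]
tin [ 0.713 -0.006  0.05 ]
cone [0.526 0.299 0.05 ]
bottleb base [0.654 0.388 0.05 ]
bowl [ 0.64  -0.413  0.05 ]
bottlea [ 0.765 -0.285  0.05 ]
```

Run:
```python
from h import *
from scipy.optimize import least_squares
T=grab('top');S=grab('scene')
def px(p,cx,cy,u,v,s): return [(p[0]-cx+.5)*s+u-.5,(p[1]-cy+.5)*s+v-.5]
h=.0645;t=.006
C=[(.055,.085,h),(.055,-.085,h),(-.055,-.085,h),(-.055,.085,h)]
sg=np.sign(C)
tp=[(45,80),(310,40),(338,207),(72,250)]; tsc=[(60,93),(292,55),(314,186),(80,225)]
sp=[(210,553),(64,400),(183,328),(330,470)]; ssc=[(211,529),(86,397),(181,342),(308,467)]
D=[(.1,.06,t),(.1,-.06,t),(-.02,-.06,t),(-.02,.06,t)]
q=[(489,60),(676,42),(704,231),(513,251)]; qs=[(567,527),(469,424),(625,363),(722,458)]
def solve(obs,x0):
    def f(x):
        r=[]
        for d,L,uv in obs:
            L=np.array(L) if len(L)==3 else np.array([L[0]*x[3],L[1]*x[4],h])
            r+=list(proj(d,R.from_euler('z',x[2]).apply(L)+[x[0],x[1],0])-uv)
        return r
    s=least_squares(f,x0,loss='soft_l1'); print(s.x.round(4),np.round(s.fun,1))
A=lambda L,p:[(T,c,px(v,0,0,212,162,.25)) for c,v in zip(L,p)]
B=lambda L,p:[(S,c,px(v,0,300,230,262,.35)) for c,v in zip(L,p)]
sg2=[tuple(s[:2]) for s in sg]
x0=[.65,.12,.135,.045,.07]
solve(A(sg2,tsc),x0)if 0 else None
solve(A(C,tp)+A(sg2,tsc),x0);solve(B(C,sp)+B(sg2,ssc),x0);solve(A(C,tp)+A(sg2,tsc)+B(C,sp)+B(sg2,ssc),x0)
a=[(T,c,px(v,400,0,380,232,.25)) for c,v in zip(D,q)];b=[(S,c,px(v,400,300,232,150,.25)) for c,v in zip(D,qs)]
solve(a,[.43,-.3,.07]);solve(b,[.43,-.3,.07]);solve(a+b,[.43,-.3,.07])
```

```text
[0.6509 0.1211 0.139  0.0422 0.0724] [-1.5 -0.5  0.2 -1.5  0.2 -0.5 -2.2  0.   0.5  0.4  0.5  0.5  0.3  0.6
  0.2  0.4]
[0.6518 0.1217 0.151  0.042  0.0717] [-0.5  0.2 -1.4 -1.4  0.2 -1.2  1.9 -0.1  0.2  0.4 -0.   0.6 -0.2  0.5
  0.1 -0. ]
[0.6514 0.1214 0.1457 0.042  0.0721] [-1.7 -0.4 -0.1 -1.8  0.2 -0.9 -2.1  0.   0.5  0.5  0.1  0.2  0.1  0.1
  0.4  0.3 -0.7 -0.  -1.3 -1.8  0.5 -1.4  1.9 -0.1  0.2  0.3 -0.   0.1
  0.   0.2  0.3  0.1]
[ 0.4308 -0.3003  0.0739] [-0.1  0.2  0.2 -0.  -0.  -0.  -0.  -0.2]
[ 0.4312 -0.298   0.0724] [-0.4 -0.  -0.1  0.1 -0.2 -0.2  0.8  0.1]
[ 0.4308 -0.2997  0.0733] [-0.4  0.2 -0.1  0.  -0.3 -0.  -0.3 -0.2 -0.5 -0.4 -0.2 -0.2 -0.3 -0.6
  0.6 -0.3]
```

step_arm(
  moves=[
    [0.18,0.235,-0.05,0,0,-0.021],
    [0.18,0.235,-0.05,0,0,-0.021],
    [0.18,0.235,-0.05,0,0,-0.021],
    [0.18,0.235,-0.05,0,0,-0.021],
    [0.18,0.235,-0.05,0,0,-0.022],
  ],
  grip=-1,
  force=60,
)

```text
time: 0.92
tcp_pos: [0.4177, -0.3145, 0.3545]
ee_rot: [-3.141, 0.001, -3.071]
ft_force: [0.5, -0.7, -0.1]
finger_gap: 0.0851
gripper_force: 0.0
```

step_arm(
  moves=[
    [0.07,0.08,-0.1,0,0,0],
    [0,0,-0.1,0,0,0],
    [0,0,0,0,0,0],
  ],
)

```text
time: 1.3
tcp_pos: [0.4302, -0.3004, 0.3127]
ee_rot: [3.14, -0.003, -3.069]
ft_force: [0.5, 0.1, 0.3]
finger_gap: 0.0855
gripper_force: 0.0
```

step_arm(
  moves=[
    [0,0,-0.23,0,0,0],
    [0,0,-0.23,0,0,0],
    [0,0,-0.18,0,0,0],
    [0,0,0,0,0,0],
  ],
)

```text
time: 1.8
tcp_pos: [0.4294, -0.3009, 0.1847]
ee_rot: [3.14, -0.005, -3.071]
ft_force: [0.1, -0.2, 1.0]
finger_gap: 0.0854
gripper_force: 0.0
```

step_arm(
  moves=[
    [0,0,0,0,0,0],
    [0,0,0,0,0,0],
    [0,0,0,0,0,0],
    [0,0,0,0,0,0],
    [0,0,0,0,0,0],
  ],
  grip=1,
  force=60,
)

```text
time: 2.42
tcp_pos: [0.4311, -0.3003, 0.1874]
ee_rot: [-3.141, 0.001, -3.069]
ft_force: [-1.0, 2.2, 3.4]
finger_gap: 0.0109
gripper_force: 60.1
```

Run:
```python
from h import *
T=grab('top')
for p in [(231,318),(263,351)]: print(onz(T,*p,.006).round(3))
```

```text
[0.36  0.198 0.006]
[0.278 0.12  0.006]
```

step_arm(
  moves=[
    [0.02,0.2,0,0,0,0.004],
    [0.03,0.25,0,0,0,0.005],
    [0.03,0.25,0,0,0,0.005],
    [0.03,0.25,0,0,0,0.005],
    [0.0,0.25,0,0,0,0.004],
  ],
)

```text
time: 3.1
tcp_pos: [0.4531, -0.0591, 0.1874]
ee_rot: [-3.14, 0.001, -2.996]
ft_force: [0.8, -4.0, 2.7]
finger_gap: 0.0113
gripper_force: 60.0
```

step_arm(
  moves=[
    [0,0.25,0,0,0,0],
    [0,0.25,0,0,0,0],
    [0,0.26,0,0,0,0],
    [0,0,0,0,0,0],
    [0,0,0,0,0,0],
  ],
)

```text
time: 3.72
tcp_pos: [0.4532, 0.0926, 0.1874]
ee_rot: [3.14, 0.002, -2.995]
ft_force: [-0.3, 3.1, 7.4]
finger_gap: 0.0116
gripper_force: 61.0
```

Run:
```python
from h import *
a=grab('top');b=grab('scene')
o=robot.get_obs(); print(o['tcp_pos'],o['ee_rot'])
def P(L,s=(.6513,.1213,.146)): return R.from_euler('z',s[2]).apply(L)+[s[0],s[1],0]
m=[]
for d,(u,v) in ((a,(200,150)),(b,(235,235))):
    m.append(cv2.resize(d['image'][v:v+150,u:u+100],(400,600),interpolation=cv2.INTER_CUBIC))
    print([((proj(d,P(l))-[u,v]+.5)*4-.5).round() for l in [(.055,.085,.0645),(.055,-.085,.0645),(-.055,-.085,.0645),(-.055,.085,.0645),(-.1,.06,.006),(-.1,-.06,.006),(-.22,-.06,.006),(-.22,.06,.006)]])
cv2.imwrite('pics/m2.png',np.hstack(m))
```

```text
[0.45324222 0.09175175 0.18740777] [ 3.14039592e+00  1.81621063e-03 -2.99671058e+00]
[array([ 86., 127.]), array([358.,  81.]), array([387., 251.]), array([112., 298.]), array([177., 379.]), array([364., 346.]), array([395., 533.]), array([205., 566.])]
[array([272., 462.]), array([ 65., 241.]), array([239., 142.]), array([450., 346.]), array([478., 342.]), array([333., 203.]), array([497., 105.]), array([645., 232.])]
```

View pics/m2.png

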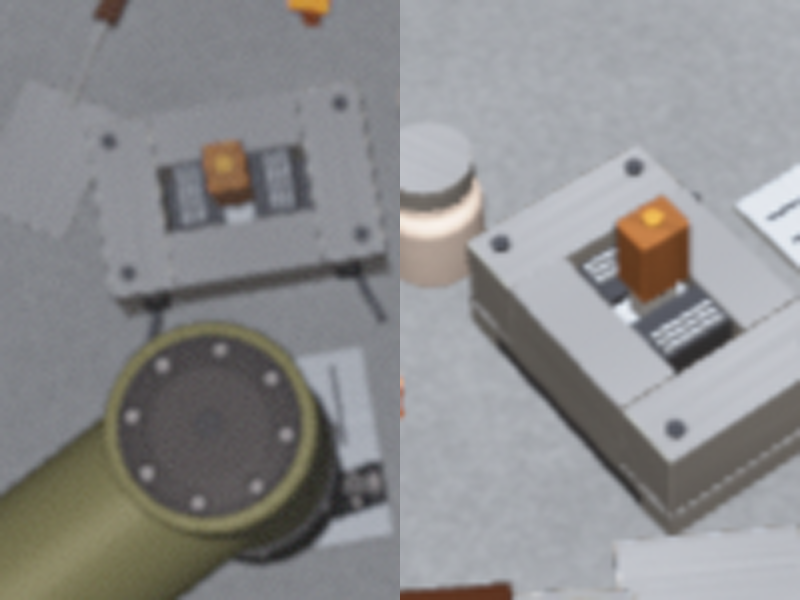

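The tray is lined up just in front of the guides; its front-right corner, predicted at (364,346), shows at (362,348). Pushing in.

step_arm(
  moves=[
    [0.099,0.0146,0,0,0,0],
    [0.099,0.0146,0,0,0,0],
    [0.05,0.0073,0,0,0,0],
    [0.05,0.0073,0,0,0,0],
  ],
)

```text
time: 4.32
tcp_pos: [0.5122, 0.099, 0.1874]
ee_rot: [-3.14, -0.004, -2.998]
ft_force: [-12.5, 0.4, 13.8]
finger_gap: 0.0112
gripper_force: 61.9
```

step_arm(
  moves=[
    [0,0,0.004,0,0,0],
    [0.05,0.0073,0,0,0,0],
    [0.05,0.0073,0,0,0,0],
  ],
)

```text
time: 4.7
tcp_pos: [0.5321, 0.1021, 0.1874]
ee_rot: [-3.141, -0.003, -2.998]
ft_force: [-6.9, -1.0, 8.4]
finger_gap: 0.011
gripper_force: 61.0
```

step_arm(
  moves=[
    [0.05,0.0073,0,0,0,0],
    [0.05,0.0073,0,0,0,0],
    [0.05,0.0073,0,0,0,0],
  ],
)

```text
time: 5.08
tcp_pos: [0.5621, 0.1064, 0.1874]
ee_rot: [-3.141, -0.003, -2.998]
ft_force: [-7.2, -0.5, 8.4]
finger_gap: 0.0109
gripper_force: 60.9
```

step_arm(
  moves=[
    [0.025,0.0036,0,0,0,0],
    [0.02,0.003,0,0,0,0],
  ],
)

```text
time: 5.32
tcp_pos: [0.571, 0.1077, 0.1874]
ee_rot: [-3.141, -0.003, -2.998]
ft_force: [-6.8, -0.3, 7.3]
finger_gap: 0.0113
gripper_force: 60.9
```

step_arm(
  moves=[
    [0.01,0.0015,0,0,0,0],
    [0.01,0.0015,0,0,0,0],
  ],
)

```text
time: 5.58
tcp_pos: [0.5742, 0.1082, 0.1874]
ee_rot: [-3.14, -0.006, -2.998]
ft_force: [-19.7, 0.9, 15.4]
finger_gap: 0.0111
gripper_force: 62.0
```

step_arm(
  moves=[
    [0.01,0.0015,0,0,0,0],
    [0,0,0,0,0,0],
  ],
)

```text
time: 5.82
tcp_pos: [0.5749, 0.1084, 0.1874]
ee_rot: [-3.14, -0.01, -2.998]
ft_force: [-23.8, -0.2, 18.5]
finger_gap: 0.0114
gripper_force: 62.5
```

step_arm(
  moves=[
    [-0.005,0,0,0,0,0],
    [0,0,0,0,0,0],
    [0,0,0,0,0,0],
    [0,0,0,0,0,0],
  ],
  grip=-1,
)

```text
time: 6.32
tcp_pos: [0.5765, 0.1098, 0.1872]
ee_rot: [-3.141, -0.0, -2.997]
ft_force: [-0.4, -0.0, 0.4]
finger_gap: 0.0824
gripper_force: 0.0
```

step_arm(
  moves=[
    [0,0,0.2,0,0,0],
    [0,0,0.25,0,0,0],
    [0,0,0.25,0,0,0],
    [-0.2,-0.2,0,0,0,0],
    [-0.2,-0.2,0,0,0,0],
  ],
)

```text
time: 6.95
tcp_pos: [0.4957, 0.0294, 0.3277]
ee_rot: [3.141, 0.0, -2.996]
ft_force: [-0.8, -1.1, 1.0]
finger_gap: 0.0854
gripper_force: 0.0
```

Run:
```python
from h import *
a=grab('top');b=grab('scene')
o=robot.get_obs(); print(o['tcp_pos'],o['ee_rot'])
def P(L,s=(.653,.120,.146)): return R.from_euler('z',s[2]).apply(L)+[s[0],s[1],0]
m=[]
for d,(u,v) in ((a,(205,155)),(b,(245,235))):
    m.append(cv2.resize(d['image'][v:v+150,u:u+100],(400,600),interpolation=cv2.INTER_CUBIC))
    for l in [(.042,.0718,.0645),(.042,-.0718,.0645),(-.042,-.0718,.0645),(-.042,.0718,.0645),(-.1,.06,.006),(-.1,-.06,.006),(.015,.012,.1195),(.015,-.012,.1195),(-.015,-.012,.1195),(-.015,.012,.1195)]:
        p=((proj(d,P(l))-[u,v]+.5)*4-.5); cv2.circle(m[-1],tuple(int(x) for x in p.round()),3,(0,255,0),1)
cv2.imwrite('pics/m3.png',np.hstack(m))
```

```text
[0.49402291 0.02749514 0.32826792] [ 3.14105002e+00  1.43866553e-03 -2.99827639e+00]
```

View pics/m3.png

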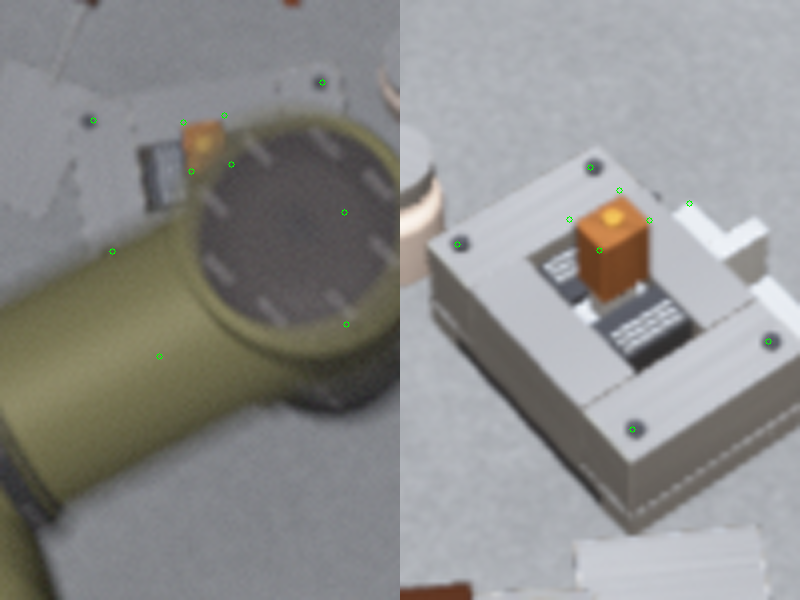

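Run:
```python
from h import *
b=grab('scene')
def P(L,s=(.653,.120,.146)): return R.from_euler('z',s[2]).apply(L)+[s[0],s[1],0]
for l in [(-.062,.006,.046),(-.062,-.006,.046),(-.098,-.006,.046),(-.098,.006,.046)]:
    print(((proj(b,P(l))-[245,235]+.5)*4-.5+[400,0]).round())
print(robot.get_obs()['tcp_pos'])
cv2.imwrite('pics/m4.png',cv2.resize(b['image'][260:335,400-0-0:500] if 0 else b['image'][265:340,310:410],(800,600),interpolation=cv2.INTER_CUBIC))
for l in [(-.062,.006,.046),(-.062,-.006,.046),(-.098,-.006,.046),(-.098,.006,.046)]:
    print(((proj(b,P(l))-[310,265]+.5)*8-.5).round())
```

```text
[713. 263.]
[699. 249.]
[752. 216.]
[767. 230.]
[0.49526776 0.02864334 0.32828581]
[107. 287.]
[ 78. 259.]
[185. 193.]
[215. 221.]
```

View pics/m4.png

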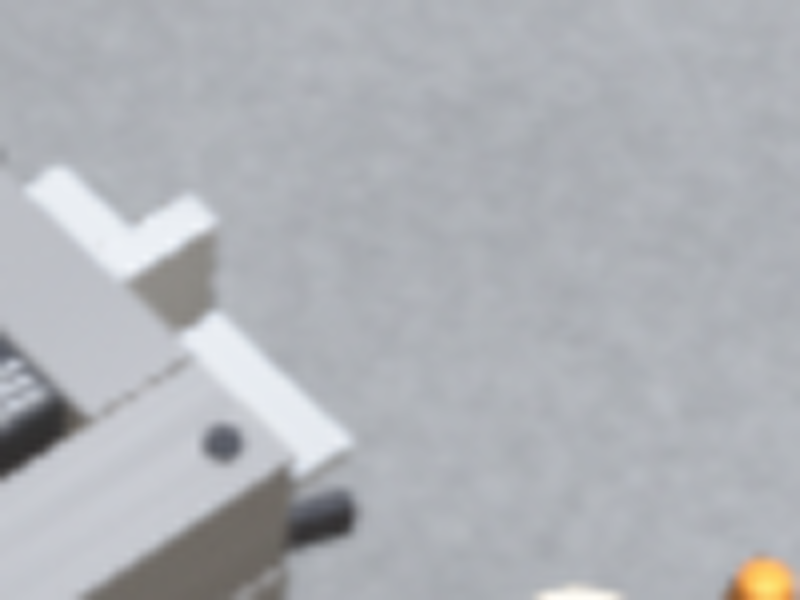

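Tab corners (190,193) and (218,218) match the home prediction (185,193) and (215,221), so the tray is home. On to the core.

step_arm(
  moves=[
    [0.197,0.114,0,0,0,0],
    [0.197,0.114,0,0,0,0],
    [0.197,0.114,0,0,0,0],
    [0.197,0.114,0,0,0,0],
    [0,0,0,0,0,0],
  ],
)

```text
time: 7.72
tcp_pos: [0.6563, 0.1233, 0.3232]
ee_rot: [-3.14, -0.005, -2.996]
ft_force: [-0.3, -0.9, -0.6]
finger_gap: 0.0855
gripper_force: 0.0
```

step_arm(
  moves=[
    [0,0,-0.12,0,0,0],
    [0,0,-0.12,0,0,0],
    [0,0,-0.12,0,0,0],
    [0,0,0,0,0,0],
  ],
)

```text
time: 8.22
tcp_pos: [0.6535, 0.1212, 0.2531]
ee_rot: [-3.141, -0.004, -2.997]
ft_force: [0.3, -0.0, -0.4]
finger_gap: 0.0854
gripper_force: 0.0
```

step_arm(
  moves=[
    [0,0,0,0,0,0],
    [0,0,0,0,0,0],
    [0,0,0,0,0,0],
    [0,0,0,0,0,0],
    [0,0,0,0,0,0],
  ],
  grip=1,
  force=70,
)

```text
time: 8.85
tcp_pos: [0.6543, 0.1212, 0.2564]
ee_rot: [3.142, 0.001, -2.996]
ft_force: [-0.8, 0.7, 3.6]
finger_gap: 0.023
gripper_force: 69.3
```

step_arm(
  moves=[
    [-0.0108,0.0737,0,-0.0197,-0.0029,0],
    [-0.0108,0.0737,-0.005,-0.0197,-0.0029,0],
  ],
)

```text
time: 9.1
tcp_pos: [0.65, 0.1502, 0.2551]
ee_rot: [-3.014, 0.001, -2.998]
ft_force: [1.4, -3.7, 0.2]
finger_gap: 0.023
gripper_force: 69.3
```

step_arm(
  moves=[
    [-0.0108,0.0732,-0.01,-0.0197,-0.0029,0],
    [-0.0108,0.0725,-0.013,-0.0197,-0.0029,0],
    [0,0,0,0,0,0],
  ],
)

```text
time: 9.48
tcp_pos: [0.6457, 0.1793, 0.2505]
ee_rot: [-2.886, 0.0, -2.996]
ft_force: [2.9, -7.6, 2.3]
finger_gap: 0.0232
gripper_force: 69.8
```

step_arm(
  moves=[
    [0.0108,-0.0725,0.013,0.0197,0.0029,0],
    [0.0108,-0.0732,0.01,0.0197,0.0029,0],
    [0.0108,-0.0737,0.005,0.0197,0.0029,0],
    [0.0108,-0.0737,0,0.0197,0.0029,0],
  ],
)

```text
time: 9.98
tcp_pos: [0.6543, 0.1203, 0.2564]
ee_rot: [3.141, 0.001, -2.997]
ft_force: [-1.6, -2.9, 3.5]
finger_gap: 0.0233
gripper_force: 70.2
```

step_arm(
  moves=[
    [0.0108,-0.0737,0,0.0197,0.0029,0],
    [0.0108,-0.0737,-0.005,0.0197,0.0029,0],
    [0.0108,-0.0732,-0.01,0.0197,0.0029,0],
    [0.0108,-0.0725,-0.013,0.0197,0.0029,0],
    [0,0,0,0,0,0],
  ],
)

```text
time: 10.6
tcp_pos: [0.6628, 0.0632, 0.2503]
ee_rot: [2.887, 0.001, -2.997]
ft_force: [-2.5, 6.9, 3.6]
finger_gap: 0.0231
gripper_force: 70.8
```

Both cheeks pushed. Back to upright, then a gentle trial lift.

step_arm(
  moves=[
    [-0.0108,0.0725,0.013,-0.0197,-0.0029,0],
    [-0.0108,0.0732,0.01,-0.0197,-0.0029,0],
    [-0.0108,0.0737,0.005,-0.0197,-0.0029,0],
    [-0.0108,0.0737,0,-0.0197,-0.0029,0],
    [0,0,0,0,0,0],
  ],
)

```text
time: 11.22
tcp_pos: [0.654, 0.1225, 0.2564]
ee_rot: [-3.14, 0.001, -2.994]
ft_force: [0.4, 0.5, 4.9]
finger_gap: 0.0232
gripper_force: 71.4
```

step_arm(
  moves=[
    [0,0,0.02,0,0,0],
    [0,0,0.03,0,0,0],
    [0,0,0.03,0,0,0],
    [0,0,0,0,0,0],
  ],
)

```text
time: 11.72
tcp_pos: [0.6543, 0.121, 0.2722]
ee_rot: [3.141, 0.001, -2.997]
ft_force: [-0.3, 0.3, -3.8]
finger_gap: 0.023
gripper_force: 70.4
```

step_arm(
  moves=[
    [0,0,0.05,0,0,0],
    [0,0,0.05,0,0,0],
    [0,0,0.08,0,0,0],
    [0,0,0.08,0,0,0],
    [0,0,0.08,0,0,0],
  ],
)

```text
time: 12.35
tcp_pos: [0.6541, 0.1212, 0.3411]
ee_rot: [3.141, 0.001, -2.997]
ft_force: [1.0, 0.4, -2.6]
finger_gap: 0.0235
gripper_force: 70.4
```

step_arm(
  moves=[
    [0,0,0,0,0,0],
    [0,0,0,0,0,0],
    [0,0,0,0,0,0],
    [0,0,0,0,0,0],
  ],
)

```text
time: 12.85
tcp_pos: [0.654, 0.1212, 0.3387]
ee_rot: [-3.141, -0.001, -2.997]
ft_force: [0.3, 0.1, -2.4]
finger_gap: 0.0234
gripper_force: 70.4
```

Run:
```python
from h import *
b=grab('scene'); cv2.imwrite('pics/m5.png',cv2.resize(b['image'][200:380,180:420],(800,600),interpolation=cv2.INTER_CUBIC))
```

```text
(no output)
```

View pics/m5.png

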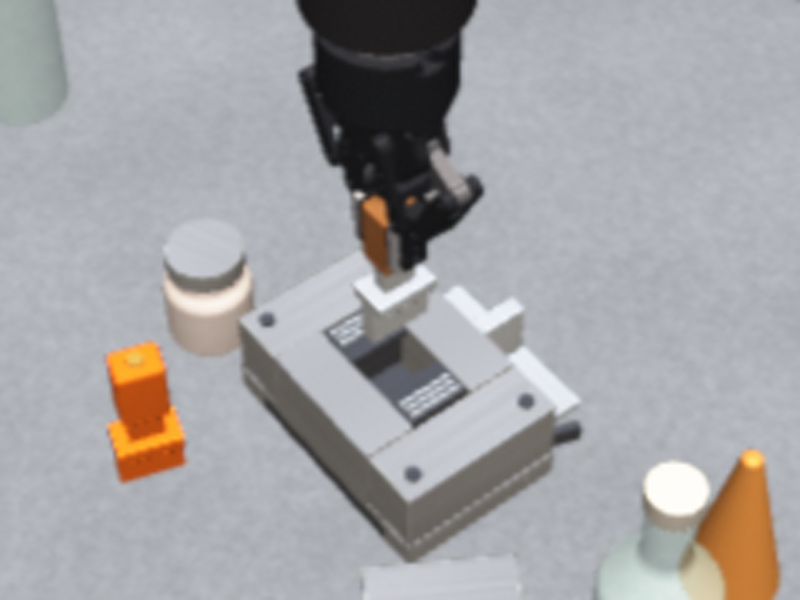

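The core is out and upright over the opened socket (grip at (375,235), foot at (390,320)). The tray tab at (505,320) is still home.

```bash
python3 -c "
from rig import robot
print(robot.job_done())"
```

```text
the job is handed in; nothing more can be done
None
```

The job is handed in: the tray is home against its stop, both cheeks are pushed back, and the core is held upright about 36 mm above the station's top; the judge gave no result.

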